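Weigh out bronze bushes on the spring scale's post

ROBOT

A 6-joint arm with a two-finger parallel gripper is mounted at the origin on the work surface. World frame = base frame: x ahead of the robot, y to its left, z up, the work surface at z = 0. Lengths are in m, angles in rad, forces in N, time in s.
With the tool pointing down it reaches from about 0.2 to 0.875 m from the base axis. Payload 3.4 kg.
Tool frame: the origin (TCP) lies at the very end of the fingers, on their centre line; the grasp point (between the pads) lies 19 mm behind it (bot.pinch_z is the distance from the TCP to the grasp point, in m); z points along the fingers, x is the direction in which the jaws open and shut, and the axes are right-handed (so a half turn about z gives the same grasp; the last joint's range is limited). The gripper opens to 94 mm and grips with 3 to 60 N. Pads are 16 mm wide; open, the fingers measure 119 mm over their backs; the gripper's body (75 mm by 177 mm) begins 78 mm behind the grasp point.
Start: joints at [-1.252, 0.276, 1.505, -0, 1.361, -0.121], TCP at [0.245, -0.52, 0.205] pointing down, gripper open.
Joint ranges: [-2.89, 2.89], [-0.75, 2.08], [0.22, 2.7], [-1.18, 4.32], [0.11, 2.71], [-2.7, 2.7]. Speed limits (rad/s): [2.57, 2.57, 3.14, 3.14, 3.14, 3.14].

INTERFACE

Orientations are given as a rotation vector (axis times angle).
In Python, from workcell import bot, cams gives the robot as it stands.
- The arm moves only by the tool drive_tool, never from a script. Its argument "motion" is one flat list of numbers, 7 for each row, row after row: the shift along the tool's x, y, z in cm, then the turn, a rotation vector about the tool's x, y, z in rad, then the opening, from 0 (shut) to 1 (fully open). In form: [dx, dy, dz, ax, ay, az, hand, dx, dy, dz, ax, ay, az, hand, ...]. A call has 1 to 5 rows; each row shifts and turns the commanded pose from where the row before left it, along the tool's axes as they then stand; what a row does not reach is not made up. A row lasts 1/8 s, in which the tool goes at most 62.5 mm and 10.7 degrees, less where a joint would pass 70% of its speed; a pose out of reach is approached as far as the arm can. A call is refused whole if a number of a shift passes 6.25 or a number of a turn 0.188, either way. A call with a gripper value outside its range is refused whole. The fingers move at their own pace and stop on an object; "squeeze" is the grip in N (left out, the last holds). Time passes only in rows, so rows that do not move let the fingers close. It gives the time, the measured TCP pose, the force and the opening at its end, in the units of the state.
- bot.observe(): the state, without advancing time (a new reading comes with each control period).
- cams.get_image(name): name is "scene" or "side" or "wrist"; returns a dict with "image" (384x512x3 uint8, red, green, blue), "vertical_fov" (degrees; the focal length in pixels is half the picture's height over the tangent of half this angle, whatever the lens; pixels are square), "cx", "cy" (the principal point, pixels), "R" (3x3) and "t" (3): a world point X has camera coordinates R X + t. Camera axes: x right, y down, z forward; pixel columns grow to the right and rows downward; lengths in m; the calibration is good to about 2 mm. A picture is of the moment at which its call begins. There is no depth.
- bot.close_job(): hands the job in, once; it reports no verdict.
The state is a dict: "time": time; "q": joint angles; "dq": joint speeds; "effort": joint torques, N m; "tcp_pos": TCP position; "ee_rot": TCP orientation; "wrist_force": force on the tool from outside, world axes, zero at the start; "moment": the same for the moment, N m; "opening": finger opening in m.
Only numpy, scipy, OpenCV 4.12 (cv2) and the standard library are available. Lean on these libraries where they do the work, as an engineer would, in place of code of your own. Each camera call takes 0.05 s, during which the arm holds its last target. There are 200 camera calls.

TASK

Make up the kit on the scale to weight: one by one, thread bronze bushes from the blue tray onto the post on the scale's pan, feeling for the post and lowering each bush gently all the way down, until the needle comes to rest in the green band, then stop and leave the remaining bushes in the tray. Never let the needle swing into the red overload zone, and leave everything else on the table as it is.

Things in the scene. Friction and masses are not known exactly. Their poses are not given: they have to be found in the camera images.
- bush_a: Bronze-brown bush: a plain ring 46 mm outside, 18 mm bore, 16 mm high, 186 to 214 g, lying flat in the pale blue tray. Origin: centre of its underside; z up along the bore. One of four alike.
- bush_b: Bronze-brown bush: a plain ring 46 mm outside, 18 mm bore, 16 mm high, 186 to 214 g, lying flat in the pale blue tray. Origin: centre of its underside; z up along the bore. One of four alike.
- bush_c: Bronze-brown bush: a plain ring 46 mm outside, 18 mm bore, 16 mm high, 186 to 214 g, lying flat in the pale blue tray. Origin: centre of its underside; z up along the bore. One of four alike.
- bush_d: Bronze-brown bush: a plain ring 46 mm outside, 18 mm bore, 16 mm high, 186 to 214 g, lying flat in the pale blue tray. Origin: centre of its underside; z up along the bore. One of four alike.
- tray: Pale blue fixed tray, 230 (x) x 335 (y) mm outside, walls 4 mm thick and 42 mm high, floor 4 mm thick. Origin: centre of its underside. The four bushes, a steel collar and a black cap lie in it, more than 40 mm apart from rim to rim.
- scale: White spring scale fixed to the table. Origin: centre of its base, on the table. Base 210 (x) x 240 (y) mm, 40 mm high; the pan covers x -100 to +20 mm, y -110 to +110 mm; a dial box on its +x side (x 25 to 105, y -68 to +68 mm) has a round white dial on top, 92 mm above the table.
- pan_mark (a point): Middle of the grey disc on top of the scale's sinking steel pan; axes as the scale's. The dark post (13 mm thick, 58 mm tall above the pan, flat top with 1.5 mm chamfer) stands upright within 7 mm of this point in x and 7 mm in y of the scale's frame: its exact place is not measured, find it by feel. A sideways push above about 6 N shifts its foot within those limits.
- cup_lid (a point): Centre of the blue lid of the sealed cup (57 mm across, 42 mm high, full of parts of unknown weight), fixed to the pan 125 mm from the pan mark towards +y of the scale. This point is 42 mm above the pan's top.
- pan (a joint): How far the scale's pan (steel plate 120 x 220 x 6 mm) has sunk, m, 0 to 0.046 where it hits its stop. Damped spring, 300 N/m: 1 N sinks it 3.3 mm; it takes about 1 s to settle at the start and after each load. At 0 the pan's top is 98 mm above the table.
- needle (a joint): Angle of the dial's black needle, rad, clockwise from above, 0 towards the scale's -x. 1 rad for each 10 mm that the pan sinks, that is 3 N or 306 g per rad. It starts between about 0.7 and 1.55 (the cup's contents); one bush adds 0.6 to 0.7. Green band 2.35 to 3.15; red overload zone from 4.2.
- steel_collar: Bystander, leave alone: bright steel collar, 38 mm across, 20 mm high, in the tray: not wanted. Origin: centre of its underside.
- black_cap: Bystander, leave alone: black plastic cap, 36 mm across, 22 mm high, in the tray: not wanted. Origin: centre of its underside.
- mug: Bystander, leave alone: blue mug, 80 mm across, 90 mm high. Origin: centre of its underside.
- tissues: Bystander, leave alone: white paper box, 110 x 200 x 60 mm. Origin: centre of its underside.
- glue: Bystander, leave alone: white bottle with orange cap, 54 mm across, 150 mm high. Origin: centre of its underside.
- driver: Bystander, leave alone: orange-handled screwdriver lying flat.
- tape: Bystander, leave alone: brown ring-shaped tape roll, 90 mm across, 24 mm high. Origin: centre of its underside.
- carton: Bystander, leave alone: cardboard carton, 80 x 110 x 70 mm. Origin: centre of its underside.
There are look-alikes about, which are no part of the job. What is shaped like the bush_c but pink, turquoise or yellow is not meant.

How it is judged:
By the outcome, as a careful person would: the job done as asked, in the order asked, and still so for the second after the job is handed in, with the robot touching nothing.
It also fails if it takes over 72 s, if anything falls off the work surface, if the arm or the gripper's body presses on something with over 40 N, if the wrist force passes 120 N, or if a joint passes its speed limit or range.

## Working session

There is one attempt and no reset: what is moved stays moved. The work goes in short steps, Python scripts to look and compute and a tool call to move; the robot and the scene stay as the last step left them, time stands still between calls to the robot, and variables do not carry over. Pictures are saved under pics/ and viewed, about 8 in all and at most 12, crops included, and the job is handed in when it is done.

Besides the shell and the picture viewer there is one more tool, called after ">>>" as a command line: name --argument value ..., lists and objects as JSON in quotes. drive_tool: Moves the arm, as the interface text tells. Its arguments: {"type":"object","properties":{"motion":{"type":"array","items":{"type":"number"}},"squeeze":{"type":"number"}},"required":["motion"]}

```bash
mkdir -p pics
cat > h.py <<'E'
import numpy as np, cv2
from workcell import bot, cams
from scipy.spatial.transform import Rotation as Ro
def snap(n,f=None):
    d=cams.get_image(n)
    if f: cv2.imwrite('pics/'+f,d['image'][:,:,::-1])
    return d
def ray(d,u,v,z):
    h=d['image'].shape[0]; f=h/2/np.tan(np.radians(d['vertical_fov'])/2)
    R=np.array(d['R']);t=np.array(d['t'])
    c=-R.T@t; r=R.T@np.array([(u-d['cx'])/f,(v-d['cy'])/f,1])
    return c+r*(z-c[2])/r[2]
def proj(d,X):
    h=d['image'].shape[0]; f=h/2/np.tan(np.radians(d['vertical_fov'])/2)
    p=np.array(d['R'])@np.array(X)+np.array(d['t']); return f*p[0]/p[2]+d['cx'],f*p[1]/p[2]+d['cy']
def st():
    o=bot.observe(); print({k:np.round(o[k],4).tolist() for k in('time','q','tcp_pos','ee_rot','wrist_force','moment','opening')}); print(np.round(Ro.from_rotvec(o['ee_rot']).as_matrix(),3).tolist()); return o
E
python3 - <<'E'
from h import *
st()
ims=[]
for n in('scene','side','wrist'):
    d=snap(n,n+'0.png'); print(n,d['vertical_fov'],np.round(-np.array(d['R']).T@d['t'],3)); np.save(n+'0.npy',d,allow_pickle=True)
E
```

```text
{'time': 0.0, 'q': [-1.252, 0.2766, 1.5061, 0.0, 1.3607, -0.121], 'tcp_pos': [0.2446, -0.5198, 0.2046], 'ee_rot': [-2.6516, 1.6828, 0.0022], 'wrist_force': [-0.5781, -0.3973, 0.1162], 'moment': [0.0101, 0.0499, -0.0168], 'opening': 0.0946}
[[0.426, -0.905, -0.001], [-0.905, -0.426, 0.002], [-0.002, -0.0, -1.0]]
scene 45.823692676043 [1.127 0.926 0.858]
side 52.72998842631202 [-0.142  1.038  0.857]
wrist 58.428392011217596 [ 0.311 -0.491  0.384]
```

View pics/scene0.png

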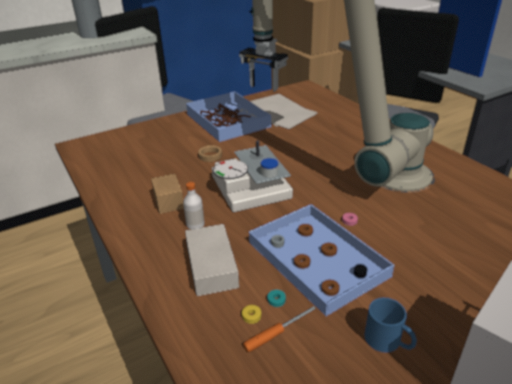

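View pics/side0.png

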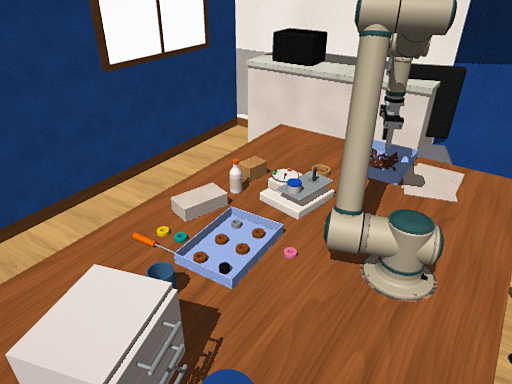

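View pics/wrist0.png

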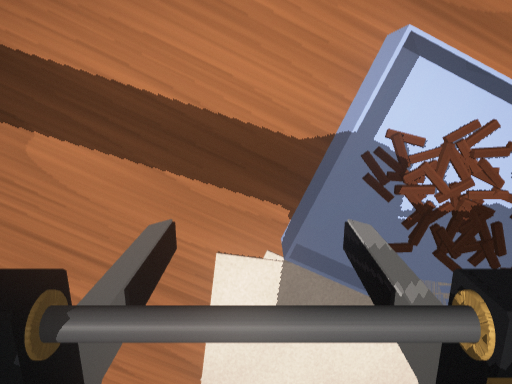

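The scene picture shows the bush tray around (320,255), with bushes near (305,230), (329,249), (302,261) and (330,287). The collar is at (278,241), the cap at (360,271), and the scale with its post near (257,150). The side picture shows the same things; the wrist camera sees only the decoy tray.

Run:
```python
from h import *
for n,box,s in(('scene',(205,195,330,430),None),('side',(205,165,290,300),None)):
    d=np.load(n+'0.npy',allow_pickle=True).item(); im=d['image']
    hsv=cv2.cvtColor(im,cv2.COLOR_RGB2HSV)
    m=cv2.inRange(hsv,(3,90,40),(16,255,200))
    r=((230,195,395,300) if n=='scene' else (180,210,282,280))
    # blue tray hull restricts
    b=cv2.inRange(hsv,(105,40,90),(125,200,255)); 
    nb,lb,sb,cb=cv2.connectedComponentsWithStats(b)
    for i in range(1,nb):
        if sb[i,4]>400 : print(n,'blue',sb[i],cb[i].round(1))
    k,l,s,c=cv2.connectedComponentsWithStats(m)
    for i in range(1,k):
        x,y=c[i]
        if 15<s[i,4]<400 and r[0]<x<r[2] and r[1]<y<r[3]:
            x0,y0,w,h,_=s[i]
            print(n,s[i],np.round(c[i],1),ray(d,x0+w/2-.5,y0+h/2-.5,.012).round(3))
    pts={'scene':dict(post=(257,143),lid=(268,162),mug=(385,325)),'side':dict(post=(315,169),lid=(294,183))}[n]
    for p,uv in pts.items(): print(p,ray(d,*uv,.145 if p=='post' else .13).round(3))
a=np.load('scene0.npy',allow_pickle=True).item()['image'];b=np.load('side0.npy',allow_pickle=True).item()['image']
f=lambda i,x,y:cv2.resize(i[y:y+75,x:x+100,::-1],None,fx=5,fy=5,interpolation=2)
g=np.vstack([f(a,202,137),f(b,250,155)]);g=np.hstack([f(a,202,137)[:,:395],f(b,252,155)[:,:400]]);cv2.imwrite('pics/z.png',g);print(g.shape)
```

```text
scene blue [ 152    0  119  141 9887] [211.9  60.1]
scene blue [ 250  205  143  110 6884] [320.4 256.4]
scene [299 225  13  10 114] [305.1 229.4] [0.478 0.086 0.012]
scene [322 244  14  11 136] [328.6 248.9] [0.474 0.192 0.012]
scene [294 255  16  13 153] [301.6 260.8] [0.566 0.192 0.012]
scene [322 281  17  14 179] [329.9 287.2] [0.563 0.311 0.012]
post [ 0.442 -0.243  0.145]
lid [ 0.465 -0.138  0.13 ]
mug [0.613 0.535 0.13 ]
side blue [    0     0   237   220 21111] [ 97.7 107. ]
side blue [ 440   63   72  113 2742] [482.7 121.5]
side blue [ 367  140   51   45 1097] [392.3 162.3]
side blue [ 174  207  109   82 4287] [228.9 245.8]
side [252 229  13   9  96] [258.  232.9] [0.474 0.088 0.012]
side [215 234  13  11 105] [221.1 238.8] [0.562 0.193 0.012]
side [236 244  13  10 113] [241.9 248.5] [0.47  0.193 0.012]
side [194 252  13  11 123] [199.8 256.9] [0.559 0.31  0.012]
post [ 0.426 -0.247  0.145]
lid [ 0.451 -0.123  0.13 ]
(375, 795, 3)
```

View pics/z.png

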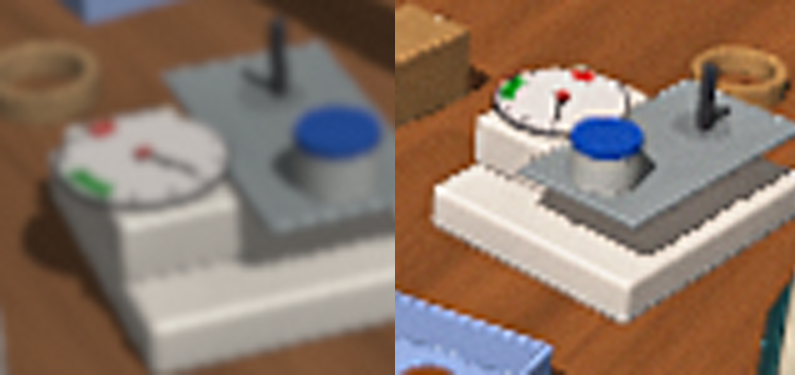

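The zoom shows the scale with the post at roughly world (0.434,-0.245) and the cup on its +y side. The needle lies well short of the green band. Next I'll write a small planner that only prints numbers, then take a wrist look at the scale.

```bash
cat >> h.py <<'E'
def plan(P,ang,n,hand=.65):
    "n equal rows to TCP P with tool x at world angle ang (deg, mod 180), tool down; prints rows"
    o=bot.observe(); R=Ro.from_rotvec(o['ee_rot']); p=np.array(o['tcp_pos'])
    a=np.radians(ang); x=np.array([np.cos(a),np.sin(a),0])
    if x@R.as_matrix()[:,0]<0: x=-x
    z=np.array([0,0,-1.]); T=Ro.from_matrix(np.c_[x,np.cross(z,x),z])
    w=(R.inv()*T).as_rotvec()/n; D=(np.array(P)-p)/n*100
    print('turn',w.round(3).tolist())
    for i in range(n):
        print(','.join(str(v) for v in np.r_[R.inv().apply(D).round(2),w.round(3),hand])); R=R*Ro.from_rotvec(w)
E
python3 - <<'E'
from h import *
d=np.load('wrist0.npy',allow_pickle=True).item(); T=Ro.from_rotvec(bot.observe()['ee_rot']).as_matrix()
print('cam axis in tool', (T.T@np.array(d['R'])[2]).round(3))
s=np.load('scene0.npy',allow_pickle=True).item();e=np.load('side0.npy',allow_pickle=True).item()
for nm,a,b,z in(('hub',(202+145/5,137+153/5),(252+(562-395)/5,155+97/5),.092),('tip',(202+222/5,137+180/5),(252+(556-395)/5,155+120/5),.092),('green',(202+90/5,137+184/5),(252+(510-395)/5,155+90/5),.092),('lid',(202+337/5,137+132/5),(252+(607-395)/5,155+138/5),.13)):
    print(nm,ray(s,*a,z).round(3),ray(e,*b,z).round(3))
plan([.36,-.22,.32],78,8)
E
```

```text
cam axis in tool [-0.001  0.255  0.967]
hub [ 0.552 -0.229  0.092] [ 0.548 -0.228  0.092]
tip [ 0.526 -0.172  0.092] [ 0.531 -0.19   0.092]
green [ 0.6   -0.214  0.092] [ 0.59  -0.213  0.092]
lid [ 0.466 -0.128  0.13 ] [ 0.451 -0.127  0.13 ]
turn [0.0, 0.0, 0.081]
-2.78,-2.9,-1.44,0.0,0.0,0.081,0.65
-3.01,-2.67,-1.44,0.0,0.0,0.081,0.65
-3.21,-2.41,-1.44,0.0,0.0,0.081,0.65
-3.4,-2.15,-1.44,0.0,0.0,0.081,0.65
-3.56,-1.86,-1.44,0.0,0.0,0.081,0.65
-3.7,-1.57,-1.44,0.0,0.0,0.081,0.65
-3.81,-1.26,-1.44,0.0,0.0,0.081,0.65
-3.9,-0.95,-1.44,0.0,0.0,0.081,0.65
```

>>> drive_tool --motion '[-2.8,-2.9,-1.4,0,0,0.08,0.65,-3.0,-2.7,-1.4,0,0,0.08,0.65,-3.2,-2.4,-1.4,0,0,0.08,0.65,-3.4,-2.15,-1.4,0,0,0.08,0.65]' --squeeze 20

```text
time: 0.65
tcp_pos: [0.3026, -0.3687, 0.2616]
ee_rot: [-2.347, 2.088, 0.001]
wrist_force: [0.1, -0.5, 0.1]
opening: 0.0615
```

>>> drive_tool --motion '[-3.6,-1.9,-1.4,0,0,0.08,0.65,-3.7,-1.6,-1.4,0,0,0.08,0.65,-3.8,-1.3,-1.4,0,0,0.08,0.65,-3.9,-0.9,-1.5,0,0,0.08,0.65,0,0,0,0,0,0,0.65]'

```text
time: 1.27
tcp_pos: [0.3604, -0.2177, 0.3196]
ee_rot: [-1.993, 2.427, -0.004]
wrist_force: [-1.1, -0.7, 0.2]
opening: 0.0611
```

Run:
```python
from h import *
st(); d=snap('wrist','w1.png'); np.save('w1.npy',d,allow_pickle=True)
```

```text
{'time': 1.275, 'q': [-0.7094, -0.0117, 1.5733, 0.0005, 1.5775, 1.0573], 'tcp_pos': [0.3604, -0.2177, 0.3196], 'ee_rot': [-1.9929, 2.4274, -0.0037], 'wrist_force': [-1.1013, -0.6549, 0.1764], 'moment': [0.0505, 0.0067, 0.0432], 'opening': 0.0611}
[[-0.195, -0.981, 0.002], [-0.981, 0.195, -0.001], [0.001, -0.002, -1.0]]
```

View pics/w1.png

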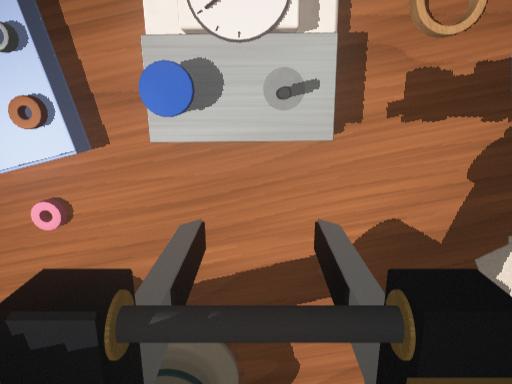

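The wrist view shows the pan, with the lid at (166,88), the grey disc centred near (284,89) and the post top near (284,93). It also shows one bush at (28,112).

Run:
```python
from h import *
d=np.load('w1.npy',allow_pickle=True).item(); im=d['image']; g=cv2.cvtColor(im,cv2.COLOR_RGB2GRAY)
m=(g<75).astype(np.uint8); m[:70]=0;m[125:]=0;m[:,:265]=0;m[:,330:]=0
k,l,s,c=cv2.connectedComponentsWithStats(m); print(s[1:],c[1:].round(1))
h=cv2.cvtColor(im,cv2.COLOR_RGB2HSV); b=cv2.inRange(h,(105,180,80),(125,255,255)); b[:55]=0;b[120:]=0;b[:,:130]=0;b[:,200:]=0
print('lid',cv2.minEnclosingCircle(cv2.findNonZero(b)))
print(g[84:102,274:300])
zp=.0885
L=ray(d,166,88,zp+.042);M=ray(d,284,89,zp);P=ray(d,284,93,zp+.058)
print('lid',L,'mark',M,'post',P, 'dist',np.hypot(*(L-M)[:2]),'ang',np.degrees(np.arctan2(*(L-M)[1::-1])))
print('bush',ray(d,28,112,.02))
```

```text
[[286  87   1   1   1]
 [288  87   3  11  13]
 [276  89   6  10  21]] [[286.   87. ]
 [289.3  91.5]
 [278.1  94.1]]Traceback (most recent call last):
  File "<stdin>", line 6, in <module>
cv2.error: OpenCV(4.12.0) /io/opencv/modules/imgproc/src/shapedescr.cpp:201: error: (-215:Assertion failed) count >= 0 && (depth == CV_32F || depth == CV_32S) in function 'minEnclosingCircle'
```

Run:
```python
from h import *
d=np.load('w1.npy',allow_pickle=True).item(); im=d['image']
zp=.0885
L=ray(d,166,88,zp+.042);M=ray(d,284,89,zp);P=ray(d,284,93,zp+.058)
print('lid',L,'mark',M,'post',P, 'dist',np.hypot(*(L-M)[:2]),'ang',np.degrees(np.arctan2(*(L-M)[1::-1])))
print('bush',ray(d,28,112,.02)); print(im[88,166],im[93,284])
f=cv2.resize(im[60:130,230:350,::-1],None,fx=6,fy=6,interpolation=cv2.INTER_CUBIC);g=cv2.resize(im[0:50,160:300,::-1],None,fx=5,fy=5); g=cv2.copyMakeBorder(g,0,0,0,20,0)
cv2.imwrite('pics/w1z.png',f)
```

```text
lid [ 0.46118824 -0.14170864  0.1305    ] mark [ 0.43713129 -0.26385692  0.0885    ] post [ 0.43262546 -0.25898825  0.1465    ] dist 0.12449472797591872 ang 78.85826830232794
bush [0.47620244 0.07872236 0.02      ]
[ 69 111 198] [87 84 83]
```

View pics/w1z.png

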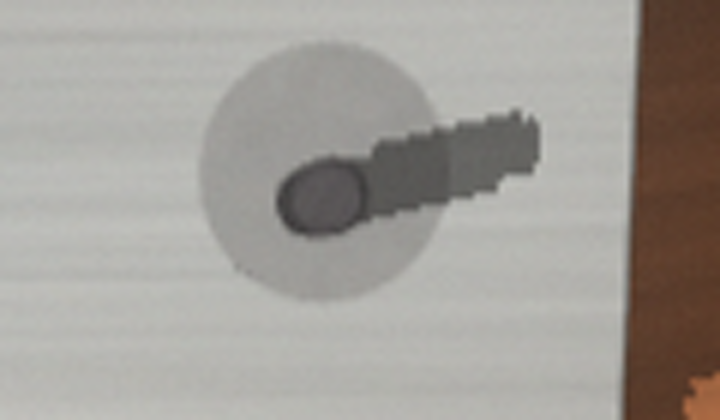

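The post top is about 5 px below the disc centre, at about (283.3,92.8), which puts the post at roughly (0.4325,-0.259). I'll read the needle numerically by sampling darkness around the hub.

```bash
cat >> h.py <<'E'
A=78.9; HUB=np.array([.551,-.2295,.092])
def needle(d,hub=HUB,show=True):
    g=cv2.cvtColor(d['image'],cv2.COLOR_RGB2GRAY).astype(np.float32); out=[]
    th=np.arange(-30,330,3)
    for t in th:
        a=np.radians(A+90-t); v=[]
        for r in np.arange(.014,.036,.002):
            u=proj(d,hub+r*np.array([np.cos(a),np.sin(a),0])); v.append(cv2.getRectSubPix(g,(1,1),u)[0,0])
        out.append(np.mean(v))
    out=np.array(out); w=np.clip(np.median(out)-15-out,0,None); i=out.argmin(); k=np.abs(th-th[i])<13
    if show: print('needle rad',np.round(np.radians((th[k]*w[k]).sum()/max(w[k].sum(),1e-6)),2),'min',out[i].round(),'med',np.median(out).round(),'dark at deg',th[w>10].tolist())
E
python3 - <<'E'
from h import *
for n in('scene0','side0'):
    d=np.load(n+'.npy',allow_pickle=True).item()
    needle(d); print('hub px',np.round(proj(d,HUB),1))
d=np.load('w1.npy',allow_pickle=True).item()
print(np.round(proj(d,HUB),1)); t=ray(d,203,9,.092); a=np.arctan2(*(t-HUB)[1::-1]); print(t,'needle from wrist tip',A*np.pi/180+np.pi/2-a)
# post height by triangulating scene dark post top vs wrist xy
for z in(.13,.135,.14,.145): print(z,np.round(proj(np.load('scene0.npy',allow_pickle=True).item(),ray(d,283.3,92.8,z)),1),np.round(proj(np.load('side0.npy',allow_pickle=True).item(),ray(d,283.3,92.8,z)),1))
plan([.40,-.19,.30],A,3)
E
```

```text
needle rad 0.99 min 139.0 med 186.0 dark at deg [42, 45, 48, 51, 54, 57, 60, 63, 66, 69, 72]
hub px [231.2 167.5]
needle rad 0.99 min 107.0 med 226.0 dark at deg [48, 51, 54, 57, 60, 63, 66]
hub px [284.9 174. ]
[233.4 -14.1]
[ 0.53559823 -0.19258937  0.092     ] needle from wrist tip 0.9817580591420498
0.13 [256.9 144.3] [314.4 170.7]
0.135 [256.9 143.1] [314.5 169.6]
0.14 [257.  141.8] [314.5 168.6]
0.145 [257.  140.5] [314.6 167.5]
turn [-0.0, -0.0, -0.001]
-1.21,-1.13,0.63,-0.0,-0.0,-0.001,0.65
-1.21,-1.13,0.63,-0.0,-0.0,-0.001,0.65
-1.2,-1.13,0.63,-0.0,-0.0,-0.001,0.65
```

Run:
```python
from h import *
plan([.43,.13,.21],A,7)
```

```text
turn [-0.0, -0.0, -0.0]
-5.09,-0.01,1.55,-0.0,-0.0,-0.0,0.65
-5.09,-0.01,1.55,-0.0,-0.0,-0.0,0.65
-5.09,-0.01,1.55,-0.0,-0.0,-0.0,0.65
-5.09,-0.01,1.55,-0.0,-0.0,-0.0,0.65
-5.08,-0.02,1.55,-0.0,-0.0,-0.0,0.65
-5.08,-0.02,1.55,-0.0,-0.0,-0.0,0.65
-5.08,-0.02,1.55,-0.0,-0.0,-0.0,0.65
```

>>> drive_tool --motion '[-5.1,0,1.55,0,0,0,0.65,-5.1,0,1.55,0,0,0,0.65,-5.1,0,1.55,0,0,0,0.65,-5.1,0,1.55,0,0,0,0.65]'

```text
time: 1.82
tcp_pos: [0.4002, -0.0193, 0.2552]
ee_rot: [1.986, -2.433, 0.0]
wrist_force: [0.6, -0.5, 0.6]
opening: 0.0612
```

>>> drive_tool --motion '[-5.1,0,1.55,0,0,0,0.65,-5.1,0,1.55,0,0,0,0.65,-5.1,0,1.55,0,0,0,0.65,0,0,0,0,0,0,0.65,0,0,0,0,0,0,0.65]'

```text
time: 2.45
tcp_pos: [0.4306, 0.1292, 0.2093]
ee_rot: [1.987, -2.431, 0.0]
wrist_force: [-0.0, 0.2, 0.3]
opening: 0.0614
```

```bash
cat >> h.py <<'E'
def rings(d,z=.02,vmax=255):
    h=cv2.cvtColor(d['image'],cv2.COLOR_RGB2HSV); m=cv2.inRange(h,(3,90,40),(16,255,220)); m=cv2.morphologyEx(m,cv2.MORPH_OPEN,np.ones((3,3)))
    cs,hi=cv2.findContours(m,cv2.RETR_CCOMP,cv2.CHAIN_APPROX_NONE)
    for i,c in enumerate(cs):
        a=cv2.contourArea(c)
        if hi[0][i][3]<0 and a>600 and a<9000:
            (u,v),(w,hh),_=cv2.fitEllipse(c); ch=[cs[j] for j in range(len(cs)) if hi[0][j][3]==i and cv2.contourArea(cs[j])>60]
            bore=[tuple(np.round(cv2.fitEllipse(q)[0],1)) for q in ch]
            print('ring px',round(u,1),round(v,1),'size',round(w),round(hh),'->',ray(d,u,v,z).round(4)[:2],'bore',bore,[ray(d,*b,z).round(4)[:2] for b in bore])
E
python3 - <<'E'
from h import *
st(); d=snap('wrist','w2.png'); np.save('w2.npy',d,allow_pickle=True); rings(d)
e=snap('scene');f=snap('side');needle(e);needle(f)
E
```

```text
{'time': 2.45, 'q': [0.1377, 0.0837, 1.7421, -0.0013, 1.3174, 1.9092], 'tcp_pos': [0.4306, 0.1292, 0.2093], 'ee_rot': [1.9869, -2.4308, 0.0004], 'wrist_force': [-0.025, 0.2012, 0.3401], 'moment': [0.0633, -0.011, 0.0011], 'opening': 0.0614}
[[-0.199, -0.98, -0.001], [-0.98, 0.199, -0.002], [0.002, 0.001, -1.0]]
ring px 259.3 362.9 size 45 276 -> [0.1802 0.1777] bore [] []
ring px 194.1 139.9 size 39 41 -> [0.4735 0.1894] bore [(np.float64(194.0), np.float64(140.0))] [array([0.4735, 0.1896])]
ring px 290.6 116.1 size 41 42 -> [0.4777 0.0839] bore [(np.float64(290.1), np.float64(116.2))] [array([0.4777, 0.0844])]
ring px 61.8 77.6 size 41 47 -> [0.5621 0.3063] bore [(np.float64(64.7), np.float64(77.9))] [array([0.5612, 0.3035])]
ring px 172.7 49.9 size 43 47 -> [0.5651 0.1883] bore [(np.float64(172.7), np.float64(50.2))] [array([0.5649, 0.1884])]
needle rad 0.99 min 143.0 med 191.0 dark at deg [42, 45, 48, 51, 54, 57, 60, 63, 66, 69, 72]
needle rad 0.99 min 114.0 med 231.0 dark at deg [48, 51, 54, 57, 60, 63, 66]
```

View pics/w2.png

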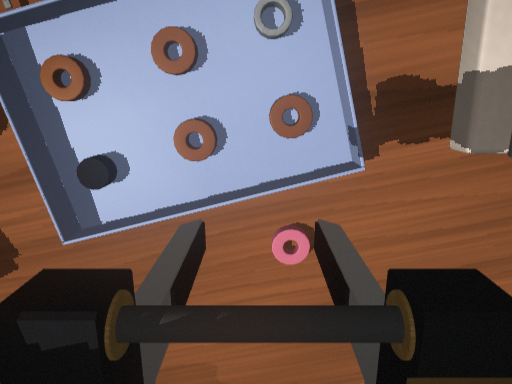

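The view shows four bushes, at (291,116), (194,140), (173,50) and (62,78). The collar is at (273,17) and the cap at (97,172), both well clear. I'll take the bush at (291,116) first, world (0.4777,0.084).

Run:
```python
from h import *
plan([.4775,.0845,.07],A,4)
```

```text
turn [-0.0, -0.0, -0.002]
0.85,-1.36,3.51,-0.0,-0.0,-0.002,0.65
0.86,-1.36,3.51,-0.0,-0.0,-0.002,0.65
0.86,-1.36,3.51,-0.0,-0.0,-0.002,0.65
0.86,-1.36,3.5,-0.0,-0.0,-0.002,0.65
```

>>> drive_tool --motion '[1.7,-2.7,2,0,0,0,0.65,1.7,-2.7,4,0,0,0,0.65,0,0,4,0,0,0,0.65,0,0,4,0,0,0,0.65,0,0,0,0,0,0,0.65]'

```text
time: 3.22
tcp_pos: [0.4744, 0.085, 0.0681]
ee_rot: [1.983, -2.431, -0.005]
wrist_force: [-0.3, -0.0, 0.5]
opening: 0.0611
```

Run:
```python
from h import *
st(); d=snap('wrist'); rings(d); plan([.4775,.0845,.007],A,4)
```

```text
{'time': 3.225, 'q': [0.033, 0.2644, 1.9019, -0.0004, 0.9814, 1.8064], 'tcp_pos': [0.4744, 0.085, 0.0681], 'ee_rot': [1.9826, -2.4305, -0.0054], 'wrist_force': [-0.2949, -0.0481, 0.5297], 'moment': [0.0605, 0.002, -0.0156], 'opening': 0.0611}
[[-0.201, -0.98, -0.006], [-0.98, 0.201, -0.001], [0.002, 0.006, -1.0]]
ring px 321.2 362.7 size 46 91 -> [0.337  0.0608] bore [] []
ring px 201.3 362.4 size 46 100 -> [0.3564 0.1539] bore [] []
ring px 113.0 235.7 size 55 64 -> [0.474 0.189] bore [(np.float64(112.8), np.float64(235.9))] [array([0.4739, 0.1892])]
ring px 256.0 202.1 size 56 60 -> [0.4781 0.0844] bore [] []
ring px 70.5 105.4 size 64 74 -> [0.5657 0.1878] bore [(np.float64(70.9), np.float64(106.4))] [array([0.565 , 0.1878])]
turn [0.0, -0.0, -0.002]
0.01,-0.04,1.57,0.0,-0.0,-0.002,0.65
0.01,-0.03,1.57,0.0,-0.0,-0.002,0.65
0.01,-0.03,1.57,0.0,-0.0,-0.002,0.65
0.01,-0.03,1.57,0.0,-0.0,-0.002,0.65
```

>>> drive_tool --motion '[0,-0.35,2.5,0,0,0,0.65,0,0,2.5,0,0,0,0.65,0,0,1.1,0,0,0,0.65,0,0,0,0,0,0,0.65]'

```text
time: 3.78
tcp_pos: [0.4809, 0.0856, 0.0098]
ee_rot: [-1.987, 2.432, -0.001]
wrist_force: [0.7, -0.0, -0.5]
opening: 0.0611
```

>>> drive_tool --motion '[0,0,0,0,0,0,0.3,0,0,0,0,0,0,0.3,0,0,0,0,0,0,0.3,0,0,0,0,0,0,0.3]' --squeeze 25

```text
time: 4.28
tcp_pos: [0.481, 0.0857, 0.0099]
ee_rot: [-1.988, 2.431, -0.002]
wrist_force: [-0.6, -0.7, 5.9]
opening: 0.0451
```

Run:
```python
from h import *
st();
```

```text
{'time': 4.275, 'q': [0.034, 0.3455, 1.9671, -0.0004, 0.827, 1.805], 'tcp_pos': [0.481, 0.0857, 0.0099], 'ee_rot': [-1.9878, 2.4309, -0.0023], 'wrist_force': [-0.6091, -0.7394, 5.9378], 'moment': [-0.1452, 0.1011, -0.019], 'opening': 0.0451}
[[-0.199, -0.98, 0.002], [-0.98, 0.199, -0.0], [-0.0, -0.002, -1.0]]
```

>>> drive_tool --motion '[0,0,-2,0,0,0,0.3,0,0,-5,0,0,0,0.3,0,0,-6,0,0,0,0.3,0,0,-6,0,0,0,0.3,0,0,0,0,0,0,0.3]'

```text
time: 4.9
tcp_pos: [0.4834, 0.086, 0.2036]
ee_rot: [-1.983, 2.425, -0.01]
wrist_force: [-0.3, 0.0, -2.0]
opening: 0.0446
```

```bash
cat >> h.py <<'E'
def inhand(d,dz=-.010):
    "bush top ellipse in hand -> world offset from TCP (top plane about TCP z + 10 mm)"
    o=bot.observe(); rings(d,o['tcp_pos'][2]-dz); print('tcp',np.round(o['tcp_pos'],4))
E
python3 - <<'E'
from h import *
st(); d=snap('wrist','w3.png'); inhand(d); e=snap('scene'); needle(e)
plan([.4355,-.2595,.185],A,7)
E
```

```text
{'time': 4.9, 'q': [0.0342, 0.1437, 1.6856, 0.0001, 1.3014, 1.805], 'tcp_pos': [0.4834, 0.086, 0.2036], 'ee_rot': [-1.983, 2.4254, -0.0102], 'wrist_force': [-0.2535, 0.0275, -2.0102], 'moment': [0.005, 0.0378, 0.0203], 'opening': 0.0446}
[[-0.199, -0.98, 0.011], [-0.98, 0.199, 0.0], [-0.003, -0.011, -1.0]]
ring px 497.7 363.7 size 31 49 -> [ 0.3771 -0.0395] bore [] []
ring px 259.5 362.9 size 45 198 -> [0.4052 0.0995] bore [] []
ring px 19.1 362.6 size 35 51 -> [0.4336 0.2406] bore [] []
ring px 14.2 277.4 size 34 101 -> [0.4873 0.2226] bore [] []
ring px 260.2 265.2 size 97 111 -> [0.4677 0.0865] bore [(np.float64(258.7), np.float64(238.9))] [array([0.483 , 0.0842])]
ring px 167.7 197.3 size 37 40 -> [0.5153 0.1263] bore [(np.float64(167.8), np.float64(197.4))] [array([0.5153, 0.1263])]
ring px 38.8 139.1 size 38 45 -> [0.5575 0.182 ] bore [(np.float64(40.1), np.float64(139.0))] [array([0.5574, 0.1813])]
ring px 145.7 113.7 size 40 44 -> [0.5589 0.1257] bore [(np.float64(145.6), np.float64(113.7))] [array([0.5589, 0.1258])]
tcp [0.4811 0.0859 0.2005]
needle rad 0.68 min 92.0 med 183.0 dark at deg [-30, -27, -24, -21, -18, -15, -12, -9, -6, -3, 0, 3, 6, 9, 12, 15, 18, 21, 24, 27, 30, 33, 36, 39, 42, 45, 48, 51, 54, 57, 60, 63, 66, 69, 276, 279, 282, 285, 288, 291, 294, 297, 300, 303, 306, 309, 312, 315, 318, 321, 324, 327]
turn [0.0, -0.0, -0.001]
4.96,-0.37,0.19,0.0,-0.0,-0.001,0.65
4.96,-0.36,0.19,0.0,-0.0,-0.001,0.65
4.96,-0.36,0.19,0.0,-0.0,-0.001,0.65
4.96,-0.35,0.19,0.0,-0.0,-0.001,0.65
4.96,-0.35,0.19,0.0,-0.0,-0.001,0.65
4.96,-0.34,0.19,0.0,-0.0,-0.001,0.65
4.96,-0.34,0.19,0.0,-0.0,-0.001,0.65
```

View pics/w3.png

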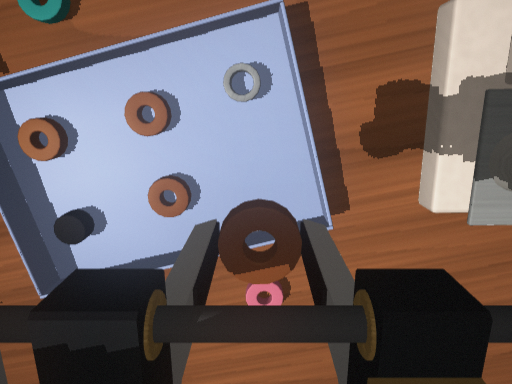

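The picture shows the bush gripped flat, with its bore near (260,239). The tray contents are otherwise undisturbed. Now I'll carry it over the post.

>>> drive_tool --motion '[3,-0.2,0.2,0,0,0,0.3,5,-0.35,0.2,0,0,0,0.3,5.5,-0.4,0.2,0,0,0,0.3,6,-0.4,0.2,0,0,0,0.3]'

```text
time: 5.5
tcp_pos: [0.4526, -0.1086, 0.1881]
ee_rot: [1.988, -2.429, -0.008]
wrist_force: [1.0, 0.2, -2.0]
opening: 0.045
```

>>> drive_tool --motion '[6,-0.4,0.2,0,0,0,0.3,5.5,-0.35,0.2,0,0,0,0.3,3.7,-0.25,0.2,0,0,0,0.3,0,0,0,0,0,0,0.3,0,0,0,0,0,0,0.3]'

```text
time: 6.12
tcp_pos: [0.433, -0.2575, 0.1829]
ee_rot: [1.988, -2.432, -0.008]
wrist_force: [-0.1, 0.2, -1.4]
opening: 0.045
```

Run:
```python
from h import *
d=snap('wrist','w4.png'); st(); inhand(d); needle(d); needle(snap('side'));needle(snap('scene')); plan([.4347,-.259,.164],A,1)
```

```text
{'time': 6.175, 'q': [-0.6744, 0.1855, 1.6847, 0.0006, 1.2752, 1.0959], 'tcp_pos': [0.4334, -0.2573, 0.1834], 'ee_rot': [1.9889, -2.4316, -0.006], 'wrist_force': [-0.2376, -0.0652, -2.5262], 'moment': [0.0869, 0.0069, 0.0196], 'opening': 0.0451}
[[-0.198, -0.98, -0.003], [-0.98, 0.198, 0.003], [-0.002, 0.003, -1.0]]
ring px 497.7 364.1 size 31 47 -> [ 0.329  -0.3814] bore [] []
ring px 258.8 363.0 size 45 196 -> [ 0.3572 -0.2441] bore [] []
ring px 19.1 362.5 size 35 51 -> [ 0.3852 -0.1054] bore [] []
ring px 259.4 261.8 size 106 118 -> [ 0.4212 -0.2574] bore [(np.float64(259.3), np.float64(240.1))] [array([ 0.4336, -0.2599])]
tcp [ 0.4334 -0.2573  0.1834]
needle rad 0.96 min 76.0 med 232.0 dark at deg [48, 51, 54, 57, 60]
needle rad 0.99 min 105.0 med 227.0 dark at deg [48, 51, 54, 57, 60, 63, 66]
needle rad 0.99 min 142.0 med 190.0 dark at deg [42, 45, 48, 51, 54, 57, 60, 63, 66, 69, 72]
turn [0.001, 0.001, -0.005]
0.14,-0.1,2.04,0.001,0.001,-0.005,0.65
```

>>> drive_tool --motion '[0.15,-0.1,1.2,0,0,0,0.3,0,0,1.2,0,0,0,0.3,0,0,0,0,0,0,0.3]'

```text
time: 6.65
tcp_pos: [0.434, -0.2597, 0.1595]
ee_rot: [1.988, -2.431, -0.005]
wrist_force: [-0.4, 0.7, -1.7]
opening: 0.0449
```

>>> drive_tool --motion '[0,0,0.3,0,0,0,0.3,0,0,0.3,0,0,0,0.3,0,0,0,0,0,0,0.3]'

```text
time: 7.02
tcp_pos: [0.4348, -0.2607, 0.1549]
ee_rot: [1.988, -2.432, -0.0]
wrist_force: [0.5, -0.6, -1.4]
opening: 0.0452
```

>>> drive_tool --motion '[0,0,0.3,0,0,0,0.3,0,0,0.2,0,0,0,0.3,0,0,0,0,0,0,0.3]'

```text
time: 7.4
tcp_pos: [0.4348, -0.2606, 0.1498]
ee_rot: [-1.988, 2.432, 0.0]
wrist_force: [-0.4, 0.4, -1.9]
opening: 0.045
```

Run:
```python
from h import *
d=snap('wrist','w5.png'); st(); inhand(d); needle(d)
```

```text
{'time': 7.45, 'q': [-0.6772, 0.2135, 1.7364, 0.0, 1.1917, 1.0937], 'tcp_pos': [0.4349, -0.2606, 0.1499], 'ee_rot': [-1.9883, 2.4323, 0.0], 'wrist_force': [-0.2808, -0.213, -2.3518], 'moment': [0.0645, 0.0445, 0.0252], 'opening': 0.0449}
[[-0.199, -0.98, 0.0], [-0.98, 0.199, 0.0], [-0.0, -0.0, -1.0]]
ring px 497.7 364.2 size 31 47 -> [ 0.3303 -0.3848] bore [] []
ring px 258.4 363.0 size 45 196 -> [ 0.3589 -0.2469] bore [] []
ring px 19.1 362.6 size 35 51 -> [ 0.3871 -0.1087] bore [] []
ring px 259.5 262.1 size 102 120 -> [ 0.4226 -0.2604] bore [(np.float64(259.4), np.float64(240.8))] [array([ 0.4348, -0.2628])]
tcp [ 0.4349 -0.2606  0.1499]
needle rad 1.07 min 76.0 med 232.0 dark at deg [54, 57, 60, 63, 66]
```

>>> drive_tool --motion '[0,0,0.2,0,0,0,0.3,0,0,0.1,0,0,0,0.3,0,0,0,0,0,0,0.3]'

```text
time: 7.82
tcp_pos: [0.435, -0.2605, 0.1469]
ee_rot: [-1.988, 2.432, 0.0]
wrist_force: [-0.0, 0.0, -2.7]
opening: 0.0451
```

Run:
```python
from h import *
d=snap('wrist','w6.png'); st(); needle(d); needle(snap('side'))
i=d['image'][190:290,200:320,::-1]; cv2.imwrite('pics/w6z.png',cv2.resize(i,None,fx=5,fy=5,interpolation=2))
```

```text
{'time': 7.875, 'q': [-0.6772, 0.216, 1.7411, 0.0002, 1.1845, 1.0938], 'tcp_pos': [0.435, -0.2606, 0.147], 'ee_rot': [-1.9881, 2.4322, 0.0], 'wrist_force': [1.3708, 1.3239, -0.9822], 'moment': [0.1403, -0.1129, 0.0167], 'opening': 0.0449}
[[-0.199, -0.98, 0.0], [-0.98, 0.199, 0.0], [-0.0, -0.0, -1.0]]
needle rad 1.1 min 76.0 med 233.0 dark at deg [57, 60, 63, 66, 69]
needle rad 1.04 min 96.0 med 227.0 dark at deg [48, 51, 54, 57, 60, 63, 66, 69]
```

View pics/w6z.png

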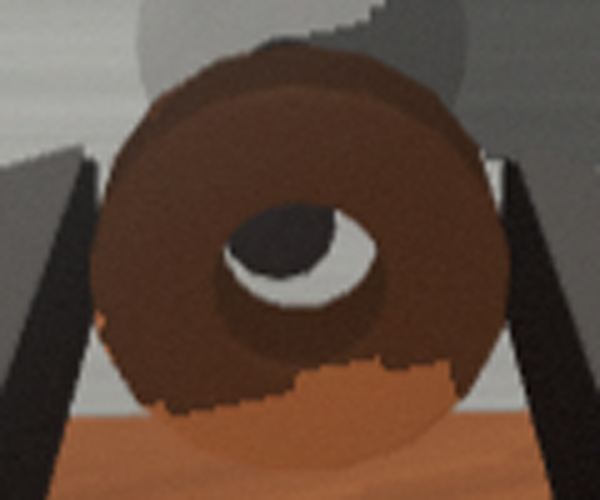

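The crop shows the post top (dark, about x 225–337) to the left in the bore (x 225–378). The bush must therefore shift about 2.2 mm along tool -x and 0.8 mm along tool -y.

>>> drive_tool --motion '[0,0,-0.3,0,0,0,0.3,-0.22,-0.08,0,0,0,0,0.3,0,0,0,0,0,0,0.3,0,0,0.3,0,0,0,0.3,0,0,0.3,0,0,0,0.3]'

```text
time: 8.55
tcp_pos: [0.436, -0.2587, 0.1437]
ee_rot: [1.988, -2.432, -0.0]
wrist_force: [-0.3, 0.0, -1.4]
opening: 0.0451
```

>>> drive_tool --motion '[0,0,0.3,0,0,0,0.3,0,0,0.3,0,0,0,0.3,0,0,0,0,0,0,0.3]'

```text
time: 8.93
tcp_pos: [0.4359, -0.2585, 0.1376]
ee_rot: [1.988, -2.432, -0.001]
wrist_force: [0.3, -0.1, -1.9]
opening: 0.0452
```

Run:
```python
from h import *
d=snap('wrist','w7.png'); st(); needle(d); needle(snap('side'))
```

```text
{'time': 8.975, 'q': [-0.6726, 0.2239, 1.7552, -0.0001, 1.1627, 1.0984], 'tcp_pos': [0.436, -0.2586, 0.1378], 'ee_rot': [1.9882, -2.4322, -0.0003], 'wrist_force': [-1.103, -0.572, -2.094], 'moment': [0.043, -0.0138, -0.0404], 'opening': 0.0452}
[[-0.199, -0.98, -0.0], [-0.98, 0.199, 0.0], [-0.0, 0.0, -1.0]]
needle rad 0.96 min 77.0 med 233.0 dark at deg [48, 51, 54, 57, 60, 63]
needle rad 0.99 min 108.0 med 227.0 dark at deg [48, 51, 54, 57, 60, 63, 66]
```

Threaded: the bush is below the post top, the needle is back at its start and there is no extra force. I'll lower it.

>>> drive_tool --motion '[0,0,0.6,0,0,0,0.3,0,0,0.8,0,0,0,0.3,0,0,0.8,0,0,0,0.3,0,0,0.8,0,0,0,0.3,0,0,0.5,0,0,0,0.3]'

```text
time: 9.65
tcp_pos: [0.4358, -0.2585, 0.1022]
ee_rot: [1.988, -2.432, -0.001]
wrist_force: [0.0, -0.2, -2.3]
opening: 0.0451
```

>>> drive_tool --motion '[0,0,0.3,0,0,0,0.3,0,0,0.3,0,0,0,0.3,0,0,0.3,0,0,0,0.3,0,0,0,0,0,0,0.3,0,0,0,0,0,0,0.3]'

```text
time: 10.28
tcp_pos: [0.4362, -0.2587, 0.0941]
ee_rot: [-1.988, 2.432, -0.0]
wrist_force: [-0.2, 0.2, -2.1]
opening: 0.0449
```

Run:
```python
from h import *
d=snap('wrist','w8.png'); st(); needle(d); needle(snap('side'))
```

```text
{'time': 10.325, 'q': [-0.6726, 0.2659, 1.8197, -0.0001, 1.0555, 1.0984], 'tcp_pos': [0.4362, -0.2588, 0.0941], 'ee_rot': [-1.9883, 2.4323, -0.0008], 'wrist_force': [0.4532, -0.5567, -1.8094], 'moment': [0.0649, 0.0007, -0.0281], 'opening': 0.0446}
[[-0.199, -0.98, 0.0], [-0.98, 0.199, -0.0], [0.0, -0.0, -1.0]]
needle rad 1.0 min 69.0 med 230.0 dark at deg [51, 54, 57, 60, 63]
needle rad 1.0 min 91.0 med 227.0 dark at deg [48, 51, 54, 57, 60, 63, 66]
```

>>> drive_tool --motion '[0,0,0.15,0,0,0,0.3,0,0,0.15,0,0,0,0.3,0,0,0.15,0,0,0,0.3,0,0,0.15,0,0,0,0.3,0,0,0.05,0,0,0,0.3]'

```text
time: 11.0
tcp_pos: [0.4363, -0.2588, 0.0875]
ee_rot: [-1.988, 2.432, -0.001]
wrist_force: [0.6, -0.3, 0.2]
opening: 0.0451
```

>>> drive_tool --motion '[0,0,0,0,0,0,0.3,0,0,0,0,0,0,0.3,0,0,0,0,0,0,0.3,0,0,0,0,0,0,0.3]'

```text
time: 11.5
tcp_pos: [0.4363, -0.2588, 0.0876]
ee_rot: [-1.988, 2.432, -0.001]
wrist_force: [0.6, -0.6, 0.3]
opening: 0.0446
```

Run:
```python
from h import *
d=snap('wrist','w9.png'); st(); needle(d); needle(snap('side'))
```

```text
{'time': 11.55, 'q': [-0.6726, 0.2729, 1.8287, -0.0001, 1.0393, 1.0984], 'tcp_pos': [0.4363, -0.2588, 0.0876], 'ee_rot': [-1.9882, 2.4323, -0.0009], 'wrist_force': [1.2353, -0.8455, -0.3779], 'moment': [-0.0445, -0.1125, 0.0344], 'opening': 0.0451}
[[-0.199, -0.98, 0.0], [-0.98, 0.199, -0.0], [0.0, -0.0, -1.0]]
needle rad 1.81 min 64.0 med 230.0 dark at deg [99, 102, 105, 108, 111]
needle rad 1.7 min 118.0 med 227.0 dark at deg [84, 87, 90, 93, 96, 99, 102, 105, 108, 111, 114]
```

Force is about zero, so the pan now carries the bush. Releasing.

>>> drive_tool --motion '[0,0,0,0,0,0,0.55,0,0,0,0,0,0,0.65,0,0,0,0,0,0,0.65,0,0,0,0,0,0,0.65]'

```text
time: 12.1
tcp_pos: [0.436, -0.2586, 0.0874]
ee_rot: [1.988, -2.432, -0.0]
wrist_force: [0.7, -1.2, -0.4]
opening: 0.061
```

>>> drive_tool --motion '[0,0,-1,0,0,0,0.65,0,0,-3,0,0,0,0.65,0,0,-5,0,0,0,0.65,0,0,-2.5,0,0,0,0.65,0,0,0,0,0,0,0.65]'

```text
time: 12.72
tcp_pos: [0.4373, -0.2596, 0.205]
ee_rot: [-1.988, 2.431, -0.009]
wrist_force: [0.5, -0.7, -0.8]
opening: 0.0609
```

Run:
```python
from h import *
d=snap('wrist','w10.png'); st(); needle(d); needle(snap('side')); needle(snap('scene')); rings(d,.098-.0163+.016)
plan([.4735,.1892,.2],A,8)
```

```text
{'time': 12.775, 'q': [-0.6726, 0.174, 1.6486, -0.0001, 1.3169, 1.0984], 'tcp_pos': [0.4364, -0.2589, 0.2032], 'ee_rot': [-1.9882, 2.432, -0.0032], 'wrist_force': [0.2239, 0.3967, -0.8571], 'moment': [0.0301, 0.0761, -0.0381], 'opening': 0.061}
[[-0.199, -0.98, 0.002], [-0.98, 0.199, -0.001], [0.001, -0.002, -1.0]]
needle rad 1.73 min 88.0 med 224.0 dark at deg [93, 96, 99, 102, 105, 108]
needle rad 1.68 min 128.0 med 228.0 dark at deg [78, 81, 84, 87, 90, 93, 96, 99, 102, 105, 108, 111, 114]
needle rad 1.7 min 140.0 med 191.0 dark at deg [87, 90, 93, 96, 99, 102, 105, 108]
ring px 257.8 363.0 size 45 275 -> [ 0.2604 -0.2246] bore [] []
ring px 260.1 275.7 size 70 165 -> [ 0.3539 -0.2458] bore [] []
ring px 258.4 190.5 size 51 51 -> [ 0.4341 -0.2605] bore [(np.float64(258.1), np.float64(197.0))] [array([ 0.4284, -0.2591])]
turn [0.0, 0.0, -0.001]
-5.57,0.64,0.02,0.0,0.0,-0.001,0.65
-5.57,0.64,0.02,0.0,0.0,-0.001,0.65
-5.57,0.63,0.02,0.0,0.0,-0.001,0.65
-5.58,0.63,0.02,0.0,0.0,-0.001,0.65
-5.58,0.63,0.02,0.0,0.0,-0.001,0.65
-5.58,0.62,0.02,0.0,0.0,-0.001,0.65
-5.58,0.62,0.02,0.0,0.0,-0.001,0.65
-5.58,0.61,0.02,0.0,0.0,-0.001,0.65
```

Needle about 1.7 after one bush. Going back for the second, at about (0.4737,0.189).

>>> drive_tool --motion '[-3.5,0.4,0,0,0,0,0.65,-6,0.68,0,0,0,0,0.65,-6.2,0.7,0,0,0,0,0.65,-6.2,0.7,0,0,0,0,0.65,-6.2,0.7,0,0,0,0,0.65]'

```text
time: 13.5
tcp_pos: [0.4598, 0.025, 0.2009]
ee_rot: [1.986, -2.431, -0.003]
wrist_force: [1.1, 0.1, 0.4]
opening: 0.0611
```

>>> drive_tool --motion '[-6.2,0.7,0,0,0,0,0.65,-6,0.7,3,0,0,0,0.65,-4.3,0.45,5,0,0,0,0.65,0,0,5,0,0,0,0.65,0,0,0,0,0,0,0.65]'

```text
time: 14.12
tcp_pos: [0.4701, 0.1811, 0.0729]
ee_rot: [1.983, -2.423, -0.008]
wrist_force: [0.1, -0.5, -0.1]
opening: 0.0613
```

Run:
```python
from h import *
d=snap('wrist'); d=snap('wrist','w11.png'); rings(d); plan([.4739,.189,.0095],A,1); needle(snap('side'))
```

```text
ring px 257.7 363.0 size 45 271 -> [0.3389 0.2074] bore [] []
ring px 243.0 205.1 size 55 61 -> [0.474  0.1907] bore [(np.float64(244.3), np.float64(204.7))] [array([0.4741, 0.1897])]
ring px 45.8 113.7 size 62 72 -> [0.5626 0.3061] bore [(np.float64(47.9), np.float64(113.1))] [array([0.5627, 0.3046])]
ring px 217.0 72.3 size 67 71 -> [0.5655 0.1882] bore [(np.float64(216.8), np.float64(73.1))] [array([0.5651, 0.1884])]
ring px 491.5 167.8 size 46 312 -> [0.4662 0.0153] bore [] []
turn [0.001, -0.001, -0.007]
-0.73,0.24,6.78,0.001,-0.001,-0.007,0.65
needle rad 1.68 min 133.0 med 233.0 dark at deg [81, 84, 87, 90, 93, 96, 99, 102, 105, 108, 111, 114]
```

>>> drive_tool --motion '[-0.8,0.2,2.3,0,0,0,0.65,0,0,2.5,0,0,0,0.65,0,0,1.95,0,0,0,0.65,0,0,0,0,0,0,0.65]'

```text
time: 14.78
tcp_pos: [0.4752, 0.1894, 0.0107]
ee_rot: [-1.986, 2.433, -0.001]
wrist_force: [-0.0, -1.1, -0.1]
opening: 0.0611
```

>>> drive_tool --motion '[0,0,0,0,0,0,0.3,0,0,0,0,0,0,0.3,0,0,0,0,0,0,0.3,0,0,0,0,0,0,0.3]' --squeeze 25

```text
time: 15.28
tcp_pos: [0.476, 0.1902, 0.0114]
ee_rot: [-1.986, 2.43, -0.003]
wrist_force: [0.8, -0.9, 6.3]
opening: 0.0445
```

>>> drive_tool --motion '[0,0,-2,0,0,0,0.3,0,0,-5,0,0,0,0.3,0,0,-6,0,0,0,0.3,0,0,-5,0,0,0,0.3,0,0,0,0,0,0,0.3]'

```text
time: 15.9
tcp_pos: [0.4771, 0.1906, 0.1941]
ee_rot: [-1.983, 2.426, -0.007]
wrist_force: [-0.6, -0.5, -1.6]
opening: 0.0443
```

Run:
```python
from h import *
d=snap('wrist'); d=snap('wrist','w12.png'); st(); inhand(d); plan([.4358,-.2586,.188],A,8)
```

```text
{'time': 16.0, 'q': [0.2446, 0.1892, 1.6644, -0.0001, 1.2888, 2.0156], 'tcp_pos': [0.4738, 0.1897, 0.1894], 'ee_rot': [1.9879, -2.4316, -0.0004], 'wrist_force': [-0.2856, -0.4453, -3.3399], 'moment': [0.0194, 0.0371, 0.029], 'opening': 0.0446}
[[-0.199, -0.98, -0.001], [-0.98, 0.199, -0.0], [0.0, 0.001, -1.0]]
ring px 497.1 363.6 size 33 49 -> [0.3694 0.0652] bore [] []
ring px 259.5 362.9 size 45 195 -> [0.3976 0.2034] bore [] []
ring px 19.7 362.7 size 37 51 -> [0.4258 0.3435] bore [] []
ring px 260.6 267.0 size 98 109 -> [0.4589 0.1904] bore [(np.float64(259.1), np.float64(238.0))] [array([0.4758, 0.1878])]
ring px 125.9 110.3 size 42 46 -> [0.5541 0.2382] bore [(np.float64(126.2), np.float64(110.5))] [array([0.554 , 0.2381])]
ring px 241.0 82.7 size 44 46 -> [0.5555 0.1805] bore [(np.float64(240.9), np.float64(82.9))] [array([0.5554, 0.1806])]
tcp [0.4738 0.1897 0.1894]
turn [0.0, -0.0, -0.001]
5.59,-0.65,0.02,0.0,-0.0,-0.001,0.65
5.59,-0.64,0.02,0.0,-0.0,-0.001,0.65
5.59,-0.64,0.02,0.0,-0.0,-0.001,0.65
5.59,-0.64,0.02,0.0,-0.0,-0.001,0.65
5.59,-0.63,0.02,0.0,-0.0,-0.001,0.65
5.59,-0.63,0.02,0.0,-0.0,-0.001,0.65
5.59,-0.62,0.02,0.0,-0.0,-0.001,0.65
5.59,-0.62,0.02,0.0,-0.0,-0.001,0.65
```

>>> drive_tool --motion '[3.5,-0.4,0,0,0,0,0.3,6,-0.68,0,0,0,0,0.3,6.2,-0.7,0,0,0,0,0.3,6.2,-0.7,0,0,0,0,0.3,6.2,-0.7,0,0,0,0,0.3]'

```text
time: 16.62
tcp_pos: [0.4477, -0.093, 0.1874]
ee_rot: [1.987, -2.43, -0.007]
wrist_force: [1.7, -0.1, -1.8]
opening: 0.0445
```

>>> drive_tool --motion '[6.2,-0.7,0,0,0,0,0.3,6.2,-0.7,0,0,0,0,0.3,4.2,-0.42,0.5,0,0,0,0.3,0,0,1,0,0,0,0.3,0,0,0,0,0,0,0.3]'

```text
time: 17.25
tcp_pos: [0.4328, -0.2562, 0.172]
ee_rot: [1.987, -2.432, -0.011]
wrist_force: [-0.0, 0.6, -1.2]
opening: 0.0446
```

Run:
```python
from h import *
d=snap('wrist'); d=snap('wrist'); st(); inhand(d); needle(d); plan([.4352,-.2586,.155],A,1)
```

```text
{'time': 17.35, 'q': [-0.6719, 0.1921, 1.7013, 0.0005, 1.2512, 1.0977], 'tcp_pos': [0.4341, -0.2563, 0.1738], 'ee_rot': [1.9897, -2.4309, -0.0048], 'wrist_force': [-0.6643, 0.0913, -1.6573], 'moment': [-0.0143, -0.0521, 0.0117], 'opening': 0.0444}
[[-0.198, -0.98, -0.002], [-0.98, 0.198, 0.002], [-0.002, 0.002, -1.0]]
ring px 497.0 364.1 size 33 47 -> [ 0.3299 -0.3796] bore [] []
ring px 258.6 363.1 size 45 193 -> [ 0.3578 -0.2427] bore [] []
ring px 19.7 362.5 size 37 51 -> [ 0.3856 -0.1048] bore [] []
tcp [ 0.4341 -0.2563  0.1738]
needle rad 1.73 min 90.0 med 234.0 dark at deg [93, 96, 99, 102, 105, 108]
turn [0.002, 0.002, -0.005]
0.2,-0.16,1.88,0.002,0.002,-0.005,0.65
```

>>> drive_tool --motion '[0.2,-0.1,1,0,0,0,0.3,0,0,0.9,0,0,0,0.3,0,0,0,0,0,0,0.3,0,0,0,0,0,0,0.3]'

```text
time: 17.85
tcp_pos: [0.4354, -0.2602, 0.1559]
ee_rot: [1.989, -2.432, 0.0]
wrist_force: [0.1, -0.3, -2.7]
opening: 0.0445
```

Run:
```python
from h import *
d=snap('wrist'); d=snap('wrist','w13.png'); st(); needle(d); plan([.4352,-.2586,.14],A,1)
i=d['image'][190:290,200:320,::-1]; cv2.imwrite('pics/w13z.png',cv2.resize(i,None,fx=5,fy=5,interpolation=2))
```

```text
{'time': 17.95, 'q': [-0.6761, 0.2084, 1.7263, -0.0, 1.2061, 1.0948], 'tcp_pos': [0.4355, -0.2604, 0.1562], 'ee_rot': [-1.9884, 2.4321, -0.0012], 'wrist_force': [0.4566, 0.0713, -1.3012], 'moment': [0.0658, 0.0226, 0.0036], 'opening': 0.0446}
[[-0.199, -0.98, 0.001], [-0.98, 0.199, -0.0], [0.0, -0.001, -1.0]]
needle rad 1.73 min 86.0 med 234.0 dark at deg [93, 96, 99, 102, 105, 108]
turn [-0.001, -0.0, -0.006]
-0.17,0.06,1.62,-0.001,-0.0,-0.006,0.65
```

View pics/w13z.png

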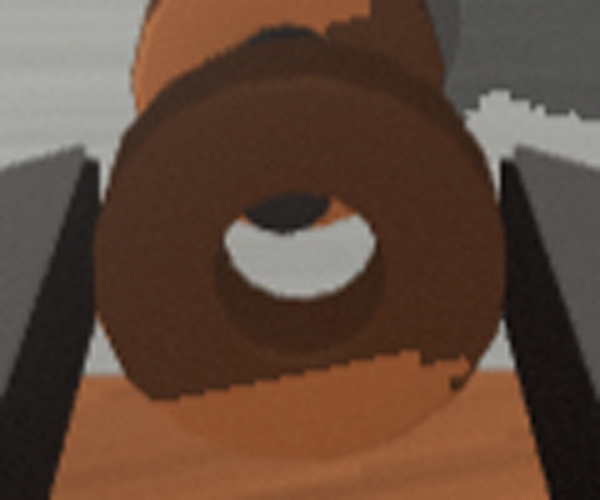

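The crop shows the post at about x 287 against the hole centre at 300, so a shift of about -1.7 mm along tool x. That agrees with the numbers.

>>> drive_tool --motion '[-0.18,0,0.3,0,0,0,0.3,0,0,0.3,0,0,0,0.3,0,0,0.3,0,0,0,0.3,0,0,0.3,0,0,0,0.3,0,0,0,0,0,0,0.3]'

```text
time: 18.58
tcp_pos: [0.4354, -0.2584, 0.1435]
ee_rot: [1.988, -2.432, -0.001]
wrist_force: [-0.2, 0.1, -1.9]
opening: 0.0445
```

>>> drive_tool --motion '[0,0,0.3,0,0,0,0.3,0,0,0.3,0,0,0,0.3,0,0,0,0,0,0,0.3]'

```text
time: 18.95
tcp_pos: [0.4354, -0.2584, 0.1376]
ee_rot: [1.988, -2.432, -0.001]
wrist_force: [0.5, 0.2, -3.2]
opening: 0.0442
```

Run:
```python
from h import *
d=snap('wrist'); st(); needle(d); needle(snap('side'))
```

```text
{'time': 19.0, 'q': [-0.673, 0.2231, 1.7565, -0.0001, 1.1623, 1.098], 'tcp_pos': [0.4355, -0.2584, 0.1377], 'ee_rot': [1.9882, -2.4322, -0.0004], 'wrist_force': [0.6961, 0.7643, -1.3316], 'moment': [0.0414, 0.0033, 0.0022], 'opening': 0.0444}
[[-0.199, -0.98, -0.0], [-0.98, 0.199, 0.0], [-0.0, 0.0, -1.0]]
needle rad 1.73 min 83.0 med 234.0 dark at deg [93, 96, 99, 102, 105, 108]
needle rad 1.68 min 127.0 med 227.0 dark at deg [78, 81, 84, 87, 90, 93, 96, 99, 102, 105, 108, 111, 114]
```

>>> drive_tool --motion '[0,0,0.6,0,0,0,0.3,0,0,0.8,0,0,0,0.3,0,0,0.8,0,0,0,0.3,0,0,0.7,0,0,0,0.3,0,0,0.2,0,0,0,0.3]'

```text
time: 19.68
tcp_pos: [0.4352, -0.2582, 0.1061]
ee_rot: [1.988, -2.432, -0.002]
wrist_force: [1.0, -0.3, -1.4]
opening: 0.0447
```

>>> drive_tool --motion '[0,0,0.2,0,0,0,0.3,0,0,0.15,0,0,0,0.3,0,0,0.15,0,0,0,0.3,0,0,0,0,0,0,0.3,0,0,0,0,0,0,0.3]'

```text
time: 20.3
tcp_pos: [0.4357, -0.2586, 0.1021]
ee_rot: [-1.988, 2.432, -0.001]
wrist_force: [-0.1, -0.3, -0.4]
opening: 0.0445
```

Run:
```python
from h import *
d=snap('wrist'); st(); needle(d); needle(snap('side'))
```

```text
{'time': 20.35, 'q': [-0.673, 0.257, 1.8096, -0.0, 1.0747, 1.098], 'tcp_pos': [0.4357, -0.2585, 0.102], 'ee_rot': [-1.9883, 2.4323, -0.0005], 'wrist_force': [0.3075, -0.0096, -1.2079], 'moment': [0.0572, -0.0018, 0.0278], 'opening': 0.0442}
[[-0.199, -0.98, 0.0], [-0.98, 0.199, -0.0], [0.0, -0.0, -1.0]]
needle rad 2.24 min 71.0 med 232.0 dark at deg [117, 120, 123, 126, 129, 132, 135, 138, 141, 144, 147, 150]
needle rad 1.99 min 105.0 med 226.0 dark at deg [93, 96, 99, 102, 105, 108, 111, 114, 117, 120, 123, 126, 129, 132, 135, 138]
```

Contact is made and the needle is about halfway. Transferring the rest of the weight.

>>> drive_tool --motion '[0,0,0.12,0,0,0,0.3,0,0,0.12,0,0,0,0.3,0,0,0.1,0,0,0,0.3,0,0,0,0,0,0,0.3,0,0,0,0,0,0,0.3]'

```text
time: 21.02
tcp_pos: [0.4357, -0.2586, 0.0986]
ee_rot: [-1.988, 2.432, -0.0]
wrist_force: [0.6, -0.2, -0.0]
opening: 0.044
```

>>> drive_tool --motion '[0,0,0,0,0,0,0.55,0,0,0,0,0,0,0.65,0,0,0,0,0,0,0.65,0,0,0,0,0,0,0.65]'

```text
time: 21.52
tcp_pos: [0.4356, -0.2585, 0.0985]
ee_rot: [1.988, -2.432, 0.0]
wrist_force: [0.8, 0.7, 0.4]
opening: 0.0614
```

>>> drive_tool --motion '[0,0,-1,0,0,0,0.65,0,0,-3,0,0,0,0.65,0,0,-5,0,0,0,0.65,0,0,-2.4,0,0,0,0.65,0,0,0,0,0,0,0.65]'

```text
time: 22.15
tcp_pos: [0.4368, -0.2594, 0.215]
ee_rot: [-1.988, 2.431, -0.009]
wrist_force: [-0.0, -0.4, 0.2]
opening: 0.0615
```

Run:
```python
from h import *
d=snap('wrist'); d=snap('wrist','w14.png'); st(); needle(d); needle(snap('side')); needle(snap('scene')); rings(d,.075+.032)
plan([.565,.1883,.2],A,9)
```

```text
{'time': 22.25, 'q': [-0.673, 0.1682, 1.6337, -0.0001, 1.3404, 1.098], 'tcp_pos': [0.4352, -0.2582, 0.212], 'ee_rot': [1.9882, -2.4322, -0.0011], 'wrist_force': [0.2123, -0.7108, -0.6909], 'moment': [0.1122, 0.0152, -0.0104], 'opening': 0.0612}
[[-0.199, -0.98, -0.001], [-0.98, 0.199, 0.0], [-0.0, 0.001, -1.0]]
needle rad 2.46 min 103.0 med 225.0 dark at deg [135, 138, 141, 144, 147, 150, 153]
needle rad 2.34 min 128.0 med 227.0 dark at deg [111, 114, 117, 120, 123, 126, 129, 132, 135, 138, 141, 144, 147, 150]
needle rad 2.37 min 134.0 med 191.0 dark at deg [123, 126, 129, 132, 135, 138, 141, 144, 147]
ring px 258.2 363.0 size 45 275 -> [ 0.2589 -0.2239] bore [] []
ring px 260.1 272.2 size 79 162 -> [ 0.3561 -0.2454] bore [] []
ring px 259.3 187.3 size 51 55 -> [ 0.4351 -0.2607] bore [(np.float64(259.0), np.float64(192.2))] [array([ 0.4309, -0.2595])]
turn [0.0, 0.0, -0.001]
-5.15,-0.43,0.13,0.0,0.0,-0.001,0.65
-5.15,-0.44,0.13,0.0,0.0,-0.001,0.65
-5.15,-0.44,0.13,0.0,0.0,-0.001,0.65
-5.15,-0.44,0.13,0.0,0.0,-0.001,0.65
-5.14,-0.45,0.13,0.0,0.0,-0.001,0.65
-5.14,-0.45,0.13,0.0,0.0,-0.001,0.65
-5.14,-0.45,0.12,0.0,0.0,-0.001,0.65
-5.14,-0.46,0.12,0.0,0.0,-0.001,0.65
-5.14,-0.46,0.12,0.0,0.0,-0.001,0.65
```

After two bushes the needle is close to the lower edge of the green band, so I need a precise look at the dial.

Run:
```python
from h import *
d=snap('wrist','w15.png'); np.save('w15.npy',d,allow_pickle=True)
u,v=map(int,proj(d,HUB)); print(u,v)
i=d['image'][max(0,v-75):v+75,u-80:u+80,::-1]; cv2.imwrite('pics/dial.png',cv2.resize(i,None,fx=4,fy=4,interpolation=2)); print(max(0,v-75),u-80,i.shape)
```

```text
194 53
0 114 (128, 160, 3)
```

View pics/dial.png

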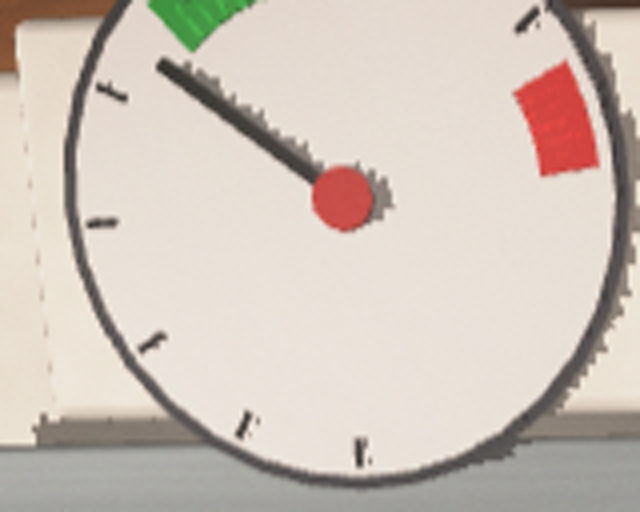

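The needle tip at (160,65) is about 8° short of the green band's start (corner at (193,50) from the hub at (343,198)). It reads roughly 2.2, below green, so a third bush is needed and should bring it to about 2.85.

>>> drive_tool --motion '[-3.5,-0.3,0,0,0,0,0.65,-6,-0.5,0,0,0,0,0.65,-6.2,-0.55,0,0,0,0,0.65,-6.2,-0.55,0,0,0,0,0.65,-6.2,-0.55,0,0,0,0,0.65]'

```text
time: 23.02
tcp_pos: [0.5153, 0.0139, 0.2114]
ee_rot: [1.987, -2.431, -0.002]
wrist_force: [0.3, -0.9, 0.7]
opening: 0.0613
```

>>> drive_tool --motion '[-6.2,-0.55,0,0,0,0,0.65,-6.2,-0.5,2,0,0,0,0.65,-5.8,-0.5,5,0,0,0,0.65,0,0,6,0,0,0,0.65,0,0,0,0,0,0,0.65]'

```text
time: 23.65
tcp_pos: [0.558, 0.174, 0.0872]
ee_rot: [1.982, -2.422, -0.01]
wrist_force: [-0.5, 0.1, 0.3]
opening: 0.0613
```

Run:
```python
from h import *
d=snap('wrist'); d=snap('wrist','w16.png'); rings(d); plan([.565,.1885,.0107],A,1)
```

```text
ring px 88.9 228.3 size 51 59 -> [0.5628 0.3063] bore [(np.float64(89.4), np.float64(228.1))] [array([0.5629, 0.3058])]
ring px 236.7 195.3 size 55 58 -> [0.5661 0.1882] bore [(np.float64(236.3), np.float64(195.8))] [array([0.5658, 0.1885])]
turn [0.001, -0.0, -0.007]
-1.46,0.11,8.21,0.001,-0.0,-0.007,0.65
```

>>> drive_tool --motion '[-1.45,0.05,2.5,0,0,0,0.65,0,0,3,0,0,0,0.65,0,0,2.7,0,0,0,0.65,0,0,0,0,0,0,0.65]'

```text
time: 24.25
tcp_pos: [0.5661, 0.188, 0.0116]
ee_rot: [-1.987, 2.433, -0.001]
wrist_force: [-0.4, -0.2, 0.5]
opening: 0.0613
```

>>> drive_tool --motion '[0,0,0,0,0,0,0.3,0,0,0,0,0,0,0.3,0,0,0,0,0,0,0.3,0,0,0,0,0,0,0.3]' --squeeze 25

```text
time: 24.75
tcp_pos: [0.5675, 0.189, 0.0129]
ee_rot: [-1.986, 2.429, -0.004]
wrist_force: [0.3, -0.7, 6.9]
opening: 0.045
```

>>> drive_tool --motion '[0,0,-2,0,0,0,0.3,0,0,-5,0,0,0,0.3,0,0,-6,0,0,0,0.3,0,0,-5,0,0,0,0.3,0,0,0,0,0,0,0.3]'

```text
time: 25.38
tcp_pos: [0.5682, 0.1892, 0.1957]
ee_rot: [-1.983, 2.425, -0.008]
wrist_force: [0.8, 0.2, -3.1]
opening: 0.045
```

Run:
```python
from h import *
d=snap('wrist'); d=snap('wrist','w17.png'); st(); inhand(d); plan([.4354,-.2586,.188],A,9)
```

```text
{'time': 25.475, 'q': [0.2054, 0.3153, 1.4853, -0.0002, 1.3416, 1.9764], 'tcp_pos': [0.5647, 0.1885, 0.1904], 'ee_rot': [1.988, -2.4317, -0.0002], 'wrist_force': [-0.553, -0.8043, -1.3908], 'moment': [-0.007, 0.0552, 0.0702], 'opening': 0.0452}
[[-0.199, -0.98, -0.001], [-0.98, 0.199, -0.0], [0.0, 0.001, -1.0]]
ring px 18.8 362.9 size 35 50 -> [0.5166 0.343 ] bore [] []
ring px 497.8 363.8 size 31 49 -> [0.46   0.0633] bore [] []
ring px 259.5 362.9 size 45 198 -> [0.4884 0.2022] bore [] []
ring px 262.4 251.1 size 51 78 -> [0.5589 0.1863] bore [] []
ring px 150.3 196.0 size 38 42 -> [0.6008 0.2374] bore [(np.float64(150.3), np.float64(196.2))] [array([0.6007, 0.2374])]
tcp [0.5647 0.1885 0.1904]
turn [0.0, -0.0, -0.001]
5.15,0.42,0.03,0.0,-0.0,-0.001,0.65
5.15,0.42,0.03,0.0,-0.0,-0.001,0.65
5.15,0.43,0.03,0.0,-0.0,-0.001,0.65
5.15,0.43,0.03,0.0,-0.0,-0.001,0.65
5.15,0.44,0.03,0.0,-0.0,-0.001,0.65
5.15,0.44,0.03,0.0,-0.0,-0.001,0.65
5.15,0.44,0.03,0.0,-0.0,-0.001,0.65
5.15,0.45,0.03,0.0,-0.0,-0.001,0.65
5.15,0.45,0.03,0.0,-0.0,-0.001,0.65
```

>>> drive_tool --motion '[3.5,0.3,0,0,0,0,0.3,6,0.5,0,0,0,0,0.3,6.2,0.5,0,0,0,0,0.3,6.2,0.55,0,0,0,0,0.3,6.2,0.55,0,0,0,0,0.3]'

```text
time: 26.1
tcp_pos: [0.4835, -0.0832, 0.1881]
ee_rot: [1.987, -2.43, -0.006]
wrist_force: [1.1, -0.2, -1.5]
opening: 0.0451
```

>>> drive_tool --motion '[6.2,0.55,0,0,0,0,0.3,6.2,0.5,0,0,0,0,0.3,5.85,0.48,0.5,0,0,0,0.3,0,0,1,0,0,0,0.3,0,0,0,0,0,0,0.3]'

```text
time: 26.72
tcp_pos: [0.4329, -0.256, 0.1729]
ee_rot: [1.987, -2.433, -0.011]
wrist_force: [0.5, 0.4, -2.1]
opening: 0.045
```

>>> drive_tool --motion '[0,0,1,0,0,0,0.3,0,0,0.8,0,0,0,0.3,0,0,0,0,0,0,0.3,0,0,0,0,0,0,0.3]'

```text
time: 27.22
tcp_pos: [0.4351, -0.2574, 0.1578]
ee_rot: [-1.989, 2.431, -0.001]
wrist_force: [0.3, 0.1, -1.7]
opening: 0.0448
```

Run:
```python
from h import *
d=snap('wrist'); d=snap('wrist','w18.png'); st(); needle(d); inhand(d,-.007);plan([.435,-.2586,.15],A,1)
g=d['image'][225:250,235:285].astype(int).sum(2)//3; print(g[::3,::2])
```

```text
{'time': 27.325, 'q': [-0.6724, 0.2045, 1.7267, -0.0, 1.2095, 1.0982], 'tcp_pos': [0.4351, -0.2578, 0.158], 'ee_rot': [-1.9887, 2.4318, -0.0014], 'wrist_force': [-0.4557, -0.0901, -1.9448], 'moment': [0.044, 0.0425, 0.0048], 'opening': 0.045}
[[-0.198, -0.98, 0.001], [-0.98, 0.198, -0.001], [0.0, -0.001, -1.0]]
needle rad 2.46 min 109.0 med 234.0 dark at deg [135, 138, 141, 144, 147, 150, 153]
ring px 497.8 364.2 size 31 48 -> [ 0.3275 -0.3839] bore [] []
ring px 258.3 363.1 size 45 196 -> [ 0.3566 -0.2433] bore [] []
ring px 19.0 362.6 size 35 51 -> [ 0.3852 -0.1028] bore [] []
tcp [ 0.4351 -0.2578  0.158 ]
turn [-0.001, -0.0, -0.006]
0.08,-0.0,0.8,-0.001,-0.0,-0.006,0.65
[[ 51  51  55  50  53  48  49  52  49  48  49  47  47  47  49  46  49  46
   48  49  47  46  48  48  48]
 [ 51  52  50  51  48  50  48  51  81  82  35  37  38  38  37  37  77  54
   45  48  46  48  47  48  45]
 [ 50  50  50  51  51  50  63  92  92  93  91  92  84  81  91  90  90  89
   82  46  48  50  48  49  46]
 [ 51  50  50  50  50  71  90  92  90  90  92  91  90  90  91  90  89  90
   88  87  46  46  47  48  48]
 [ 52  51  49  47  43 109 157 142 111  88  92  89  87  88  91  89  90 109
  139 141  39  47  48  49  48]
 [ 49  47  51  48  41  41 161 159 159 158 160 160 162 161 160 160 159 160
  159  88  36  46  46  45  46]
 [ 49  49  49  48  40  42  42 126 161 161 163 161 160 162 163 163 162 159
   61  40  38  47  47  47  45]
 [ 49  49  48  48  44  40  41  42  43  82 111 138 160 158 136 117  60  38
   37  38  39  45  46  47  47]
 [ 47  50  48  47  46  41  41  39  40  40  39  40  42  39  39  39  39  41
   38  38  41  46  46  44  48]]
```

The pixel rows show the post (columns 255–265) centred in the bore (251–267), so I'll lower it slowly.

>>> drive_tool --motion '[0.03,0,0.5,0,0,0,0.3,0,0,0.5,0,0,0,0.3,0,0,0.4,0,0,0,0.3,0,0,0.3,0,0,0,0.3,0,0,0.3,0,0,0,0.3]'

```text
time: 27.95
tcp_pos: [0.4347, -0.2581, 0.1374]
ee_rot: [1.988, -2.432, 0.0]
wrist_force: [0.2, -0.3, -1.6]
opening: 0.045
```

>>> drive_tool --motion '[0,0,0.3,0,0,0,0.3,0,0,0.3,0,0,0,0.3,0,0,0.3,0,0,0,0.3,0,0,0,0,0,0,0.3]'

```text
time: 28.45
tcp_pos: [0.4345, -0.2579, 0.1284]
ee_rot: [1.988, -2.432, -0.001]
wrist_force: [0.4, -0.4, -1.6]
opening: 0.0449
```

Run:
```python
from h import *
d=snap('wrist'); st(); needle(d); needle(snap('side'))
```

```text
{'time': 28.5, 'q': [-0.6734, 0.23, 1.7724, -0.0001, 1.1393, 1.0976], 'tcp_pos': [0.4347, -0.2581, 0.1285], 'ee_rot': [1.9883, -2.4322, -0.0002], 'wrist_force': [0.5858, -0.1926, -2.7494], 'moment': [0.0341, -0.006, -0.0405], 'opening': 0.045}
[[-0.199, -0.98, -0.0], [-0.98, 0.199, 0.0], [0.0, 0.0, -1.0]]
needle rad 2.54 min 93.0 med 234.0 dark at deg [135, 138, 141, 144, 147, 150, 153, 156, 159, 162]
needle rad 2.34 min 127.0 med 226.0 dark at deg [111, 114, 117, 120, 123, 126, 129, 132, 135, 138, 141, 144, 147, 150]
```

>>> drive_tool --motion '[0,0,0.5,0,0,0,0.3,0,0,0.4,0,0,0,0.3,0,0,0.2,0,0,0,0.3,0,0,0.15,0,0,0,0.3,0,0,0.1,0,0,0,0.3]'

```text
time: 29.18
tcp_pos: [0.4347, -0.2581, 0.1151]
ee_rot: [1.988, -2.432, -0.0]
wrist_force: [0.5, -0.2, -0.6]
opening: 0.0453
```

>>> drive_tool --motion '[0,0,0.1,0,0,0,0.3,0,0,0.1,0,0,0,0.3,0,0,0,0,0,0,0.3,0,0,0,0,0,0,0.3]'

```text
time: 29.68
tcp_pos: [0.4347, -0.2581, 0.1132]
ee_rot: [1.988, -2.432, 0.0]
wrist_force: [-0.1, 0.4, -1.4]
opening: 0.0449
```

Run:
```python
from h import *
d=snap('wrist'); st(); needle(d); needle(snap('side'))
```

```text
{'time': 29.725, 'q': [-0.6734, 0.2445, 1.7954, -0.0, 1.1016, 1.0976], 'tcp_pos': [0.4347, -0.258, 0.1132], 'ee_rot': [-1.9884, 2.4323, -0.0002], 'wrist_force': [-0.6578, 0.7413, -0.3413], 'moment': [0.1783, 0.0405, -0.0308], 'opening': 0.045}
[[-0.199, -0.98, 0.0], [-0.98, 0.199, -0.0], [0.0, -0.0, -1.0]]
needle rad 3.07 min 74.0 med 233.0 dark at deg [162, 165, 168, 171, 174, 177, 180, 183, 186]
needle rad 2.68 min 121.0 med 226.0 dark at deg [135, 138, 141, 144, 147, 150, 153, 156, 159, 162, 165, 168, 171, 174, 177]
```

>>> drive_tool --motion '[0,0,0.1,0,0,0,0.3,0,0,0.1,0,0,0,0.3,0,0,0.08,0,0,0,0.3,0,0,0,0,0,0,0.3,0,0,0,0,0,0,0.3]'

```text
time: 30.4
tcp_pos: [0.4348, -0.2581, 0.1104]
ee_rot: [1.988, -2.432, 0.0]
wrist_force: [-0.4, 0.6, -0.7]
opening: 0.0448
```

>>> drive_tool --motion '[0,0,0,0,0,0,0.55,0,0,0,0,0,0,0.65,0,0,0,0,0,0,0.65,0,0,0,0,0,0,0.65]'

```text
time: 30.9
tcp_pos: [0.4348, -0.2581, 0.1104]
ee_rot: [-1.988, 2.432, -0.0]
wrist_force: [0.1, 0.4, -0.1]
opening: 0.0609
```

>>> drive_tool --motion '[0,0,-1,0,0,0,0.65,0,0,-3,0,0,0,0.65,0,0,-4,0,0,0,0.65,0,4,-3,0,0,0,0.65,0,4,-3,0,0,0,0.65]'

```text
time: 31.52
tcp_pos: [0.3556, -0.2421, 0.252]
ee_rot: [1.989, -2.431, 0.002]
wrist_force: [0.1, -0.2, 0.5]
opening: 0.0609
```

>>> drive_tool --motion '[0,0,0,0,0,0,0.65,0,0,0,0,0,0,0.65,0,0,0,0,0,0,0.65,0,0,0,0,0,0,0.65]'

```text
time: 32.02
tcp_pos: [0.3566, -0.242, 0.2494]
ee_rot: [1.989, -2.432, -0.003]
wrist_force: [0.2, -0.4, -0.6]
opening: 0.0613
```

Run:
```python
from h import *
d=snap('wrist','w20.png'); st(); needle(d); s=snap('side');needle(s); e=snap('scene','s20.png');needle(e); rings(d,.069+.048)
u,v=map(int,proj(d,HUB)); print(u,v); print(np.round(proj(d,[.4327,-.2587,.11])))
a=d['image'][0:200,120:380,::-1]; a=cv2.resize(a,None,fx=2,fy=2,interpolation=2)
b=cv2.resize(s['image'][155:230,252:330,::-1],None,fx=3.4,fy=5.333,interpolation=2)[:400]
cv2.imwrite('pics/fin.png',np.hstack([a,b])); print(a.shape,b.shape)
```

```text
{'time': 32.075, 'q': [-0.7581, 0.0316, 1.6984, 0.0, 1.4134, 1.0124], 'tcp_pos': [0.3566, -0.2421, 0.2495], 'ee_rot': [1.9888, -2.4317, -0.0027], 'wrist_force': [0.4004, -0.1415, 0.5016], 'moment': [0.067, 0.0134, -0.0065], 'opening': 0.0609}
[[-0.198, -0.98, -0.001], [-0.98, 0.198, 0.001], [-0.001, 0.001, -1.0]]
needle rad 0.0 min 237.0 med 238.0 dark at deg []
needle rad 2.98 min 117.0 med 228.0 dark at deg [150, 153, 156, 159, 162, 165, 168, 171, 174, 177, 180, 183, 186, 189, 192]
needle rad 2.99 min 146.0 med 190.0 dark at deg [159, 162, 165, 168, 171, 174, 177, 180, 183, 186]
ring px 276.4 362.0 size 45 222 -> [ 0.1534 -0.2218] bore [] []
ring px 260.0 92.6 size 51 52 -> [ 0.4326 -0.2599] bore [(np.float64(260.3), np.float64(93.1))] [array([ 0.4322, -0.2601])]
198 -39
[259.  93.]
(400, 520, 3) (400, 265, 3)
```

View pics/fin.png

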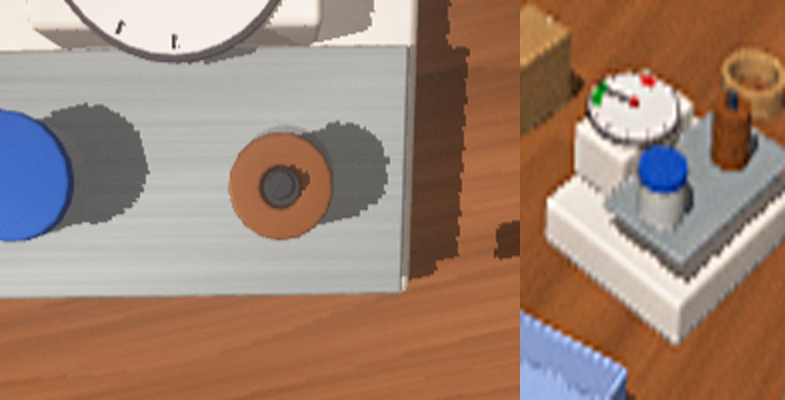

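The final picture shows the three-bush stack flat on the post, ring centred at (280,186). In the side view the needle points into the green mark, and the gripper is clear. Handing in.

```bash
python3 -c "
from h import *
print(bot.close_job())"
```

```text
the job is handed in; nothing more can be done
None
```

I threaded three bronze bushes onto the post, one by one. The needle came to rest in the green band, and I handed the job in at about 32 s. The fourth bush, the collar and the cap stay in the tray, and I never went near anything else on the table.

- **Threading:** the first bush touched the edge of the post top, so I backed off, shifted it 2 mm and it went on. The other two went on cleanly. I eased each bush down until the pan carried its weight (wrist force about 0) before letting go.
- **Needle:** it read about 1.0 at the start and about 1.7 after one bush. After two, a close look at the dial showed it still short of green, at about 2.2. After three it read 2.98 (side) and 2.99 (scene), and the side picture shows it pointing into the green. The highest reading I took at any point was 3.07, against red from 4.2.
- **Checks that disagreed:** after two bushes my automatic readings said 2.34 to 2.46, against the 2.2 from the close look, so they read high there by 0.1 to 0.2. I trusted the close look. Allowing for that, the final value is between about 2.8 and 3.0, inside the green. In my last wrist picture the needle was out of frame, so the final reading rests on the side and scene cameras only.

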